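Lock off the microscope lamp's isolator before the lamp is changed

TASK

The microscope's lamp is about to be changed, so lock off its isolator box: first fold the red-framed guard fully down over the switch, so that the T-headed post comes up through it. Then put the yellow lock-off plate on that post: tilt it to work its eye past the wide head without forcing it, lay it flat on the guard, slide it until the post stands in the middle of the eye, so that it cannot lift off, and let go. Leave everything else on the desk where it is.

Things in the scene. Friction and masses are not known exactly. Their poses are not given: they have to be found in the camera images.
- isolator: The isolator box: a white steel box standing firmly on the desk (it cannot be pushed), 190 mm long (its x, from 90 mm before to 100 mm behind its origin), 150 mm wide (y), flat deck 68 mm high. Origin: on the desk under the box, on its middle line; +x points from the post towards the hinge of the guard, z up. A green rocker switch (already off) lies in a well in the deck, 25 mm behind the origin. The steel T-headed post stands up from the deck 40 mm before the origin.
- post (a point): A point on the axis of the T-headed post, level with the upper face of the shut guard, 73 mm above the desk (axes as the isolator box). The post's round stem is 6 mm thick; its head is a flat bar 40 mm long (along the box's x, 20 mm each way), 10 mm wide (y) with round ends, 4 mm thick, its underside 11 mm and its top 15 mm above this point.
- guard (a joint): Angle of the hinged guard in rad: 0 = fully shut, flat on the deck; grows as it opens, 1.57 = standing upright, at most 1.9. It is a stiff flat panel, 5 mm thick, 110 mm wide, with a red frame and a clear window; its far edge, opposite the hinge, is 140 mm from the hinge, with a 40 mm wide thumb lip 8 mm farther out. A slot 48 x 16 mm lets the head of the post through. The hinge is stiff (about 0.16 N m), so the guard stays where it is left.
- guard_hinge (a point): Middle of the guard's hinge axis, which runs along the box's y, 65 mm behind the box's origin (105 mm behind the post) and 70.5 mm above the desk. This point turns with the guard: its -x axis points from the hinge to the guard's free edge, its z axis is the normal of the guard's outer face (the upper one when shut), 2.5 mm above the axis.
- lockplate: The lock-off plate: a loose yellow sheet-metal plate, 80 x 36 x 3 mm, about 60 g, lying flat on the desk with its black thumb tab up. Origin: centre of the eye on the underside; x runs along the plate from the eye towards the tab, z up. The eye is a rectangular hole 30 mm long (x) and 16 mm wide (y); beyond its end at -x the plate goes on for 7 mm, and 10 mm on each side; on the tab's side the plate ends 58 mm from the origin.
- eye (a point): Centre of the plate's eye, on the plate's underside (the origin of the plate, same axes).
- tab (a point): Middle of the black thumb tab, 52 mm from the eye's centre along the plate's x and 16 mm above the underside. The tab is an upright block 8 mm thick (along the plate's x), 26 mm wide (y), from the plate's upper face (3 mm) to 28 mm above the underside. Pinch it along the plate's x. With the plate on the post and the post in the middle of the eye, 28 mm are free between the tab and the nearer end of the post's head, so open the fingers only a little to let go.
- slide_box: Small white and blue box for slides, 94 x 62 x 32 mm, loose, not part of the job. Origin at the centre of its underside.
- oil_bottle: Small amber bottle of immersion oil, 28 mm thick, 62 mm high, loose, not part of the job. Origin at the centre of its underside.
- screwdriver: Screwdriver lying on the desk, 190 mm long, loose, not part of the job. Origin near its middle.
- lamp_carton: Cardboard carton of the new lamp, 60 x 60 x 110 mm, loose, not part of the job. Origin at the centre of its underside.
- lamp: The new lamp, standing on its 44 mm wide metal foot, 62 mm high, loose, not part of the job. Origin at the centre of its underside.
- petri: Shallow glass dish, 90 mm across, 15 mm high, loose, not part of the job. Origin at the centre of its underside.
Not all that is in view belongs to the job. Several things have the shape of the lockplate; the one meant has the colours described above.

How it is judged:
On the way:
1. the guard is folded fully down over the switch, the plate not yet on the post (value of joint guard below 0.06 rad and horizontal distance between eye and post above 0.06 m), for 0.2 s.
At the end, for the whole second after the job is handed in: The guard is shut (within 0.06 rad) and the plate lies flat on it (within 0.12 rad and 6 mm), upright side up, at rest, under the post's head, with the centre of its eye within 8 mm of the post's axis, seen from above (value of joint guard below 0.06 rad and horizontal distance between eye and post below 0.008 m and z of eye in the frame of post between -0.005 and 0.006 m and angle between lockplate's own z axis and vertical below 0.12 rad and linear speed of lockplate below 0.02 m/s); the robot touches nothing.
It fails at once if the plate is forced against the box or its post (over 60 N) (contact force between lockplate and isolator above 60 N).
It fails at once if another thing on the desk is pushed away (over 30 mm) (distance of any of slide_box, oil_bottle, screwdriver, lamp_carton, lamp, petri from where it was at the start of the episode above 0.03 m).
It also fails if it takes over 61 s, if anything falls off the work surface, if the arm or the gripper's body presses on something with over 40 N, if the wrist force passes 120 N, or if a joint passes its speed limit or range.

ROBOT

A 6-joint arm with a two-finger parallel gripper is mounted at the origin on the work surface. World frame = base frame: x ahead of the robot, y to its left, z up, the work surface at z = 0. Lengths are in m, angles in rad, forces in N, time in s.
With the tool pointing down it reaches from about 0.35 to 0.975 m from the base axis. Payload 4.9 kg.
Tool frame: the origin (TCP) lies at the very end of the fingers, on their centre line; the grasp point (between the pads) lies 19 mm behind it; z points along the fingers, y is the direction in which the jaws open and shut (so a half turn about z gives the same grasp; the last joint's range is limited). The gripper opens to 85 mm and grips with 20 to 120 N. Pads are 22 mm wide; open, the fingers measure 114 mm over their backs; the gripper's body (76 mm by 85 mm) begins 54 mm behind the grasp point. The pads swing forward as they close: fully open they stand 13 mm farther back than shut.
Start: joints at [1.061, 0.053, 1.613, -0, 1.476, -0.119], TCP at [0.238, 0.578, 0.231] pointing down, gripper open.
Joint ranges: [-3.01, 3.01], [-1.01, 2.22], [0.06, 2.58], [-1.02, 4.17], [0.09, 2.62], [-3.14, 3.14]. Speed limits (rad/s): [2.57, 2.57, 3.14, 3.14, 3.14, 3.14].

INTERFACE

Orientations are given as a unit quaternion [w, x, y, z].
In Python, from plant import state, eyes, job_done gives the robot as it stands.
- The arm moves only by the tool apply_moves, never from a script. Its argument "commands" is a list of rows, each an object with "linear": the shift along the tool's x, y, z in m, a list of three; "delta_rot": the turn, a rotation vector about the tool's x, y, z in degrees, a list of three; "fingers": the closure in counts, from 0 (fully open) to 255 (shut). In form: [{"linear": [x, y, z], "delta_rot": [wx, wy, wz], "fingers": fingers}, ...]. A call has exactly 8 rows; each row is the pose to reach, as a shift and turn from the pose commanded when the call began, along the tool's axes at that moment; what a row does not reach only later rows make up. A row lasts 1/10 s, in which the tool goes at most 50 mm and 8.59 degrees, less where a joint would pass 70% of its speed; a pose out of reach is approached as far as the arm can. A call with a gripper value outside its range is refused whole. The fingers move at their own pace and stop on an object; the grip force is fixed at half the most. Time passes only in rows, so rows that repeat a pose let the fingers close, or fill a call up. It gives the time, the measured TCP pose, the force and the opening at its end, in the units of the state.
- state(): the state, without advancing time (a new reading comes with each control period).
- eyes.grab_frame(name): name is "scene" or "top"; returns the picture (384x512x3 uint8, red, green, blue); there is no depth.
- eyes.camera_params(name): a dict with "fx", "fy", "cx", "cy" (pixels), "k1" (the pictures are not rectified: a ray, as slopes to the right and down, at radius r is drawn at 1 + k1 r^2 times it, then the intrinsics apply), "position" and "rotation" of the camera in the world. Camera axes: x right, y down, z forward; pixel columns grow to the right and rows downward; lengths in m; the calibration is good to about 2 mm. A picture is of the moment at which its call begins. camera_params takes no time and is no camera call.
- job_done(): hands the job in, once; it reports no verdict.
The state is a dict: "time": time; "joint_pos": joint angles; "joint_vel": joint speeds; "joint_efforts": joint torques, N m; "tool_pos": TCP position; "tool_rot": TCP orientation; "contact_force": force on the tool from outside, world axes, zero at the start; "ft_torque": the same for the moment, N m; "gripper_width": opening from 0.0 (shut) to 1.0 (fully open).
Only numpy, scipy, OpenCV 4.12 (cv2) and the standard library are available. Lean on these libraries where they do the work, as an engineer would, in place of code of your own. Each camera call takes 0.05 s, during which the arm holds its last target.

## Working session

There is one attempt and no reset: what is moved stays moved. The work goes in short steps, Python scripts to look and compute and a tool call to move; the robot and the scene stay as the last step left them, time stands still between calls to the robot, and variables do not carry over. Pictures are saved under pics/ and viewed, and the job is handed in when it is done.

Besides the shell and the picture viewer there is one more tool, called after ">>>" by a JSON object that holds its "fn" and its "kwargs". apply_moves: Moves the arm, as the interface text tells. Its arguments: {"type":"object","properties":{"commands":{"type":"array","items":{"type":"object","properties":{"linear":{"type":"array","items":{"type":"number"}},"delta_rot":{"type":"array","items":{"type":"number"}},"fingers":{"type":"number"}}}}},"required":["commands"]}

```bash
ls; mkdir -p pics; python3 - <<'E'
from plant import state, eyes
import cv2
print(state())
for n in ["scene","top"]:
    im=eyes.grab_frame(n); cv2.imwrite(f"pics/{n}0.png",im[:,:,::-1]); print(n,eyes.camera_params(n))
E
```

```text
pics
{'time': 0.0, 'joint_pos': array([ 1.06102092e+00,  5.33712223e-02,  1.61429301e+00,  2.25552746e-06,
        1.47602315e+00, -1.18977735e-01]), 'joint_vel': array([ 0.00029821, -0.00101144, -0.00080355,  0.00039977, -0.00022458,
       -0.00057196]), 'joint_efforts': array([ 5.83914425e-04, -3.93692064e+01, -3.70169699e+01, -1.21422127e-04,
        7.05702594e-03, -2.13478489e-05]), 'tool_pos': array([0.23775579, 0.57733112, 0.23005472]), 'tool_rot': array([-3.24938856e-04,  1.94157797e-01,  9.80969751e-01, -9.95689659e-04]), 'contact_force': array([ 0.00064572,  0.19252987, -0.4583856 ]), 'ft_torque': array([ 0.02525457, -0.01763579,  0.0248766 ]), 'gripper_width': 1.0008985463773252}
scene {'fx': 401.34611573656355, 'fy': 401.34611573656355, 'cx': 262.35845254372526, 'cy': 191.71861417672395, 'k1': -0.055981101430931775, 'position': array([1.44323291, 0.10210836, 0.70208653]), 'rotation': array([-0.30819559,  0.59513935,  0.65502394, -0.34895311])}
top {'fx': 426.6275613149109, 'fy': 426.6275613149109, 'cx': 254.9893131349844, 'cy': 189.3616520622086, 'k1': -0.09371375947111293, 'position': array([0.4779377 , 0.01875707, 1.11491705]), 'rotation': array([ 0.02483975, -0.70393894,  0.70962019, -0.01709213])}
```

View pics/scene0.png

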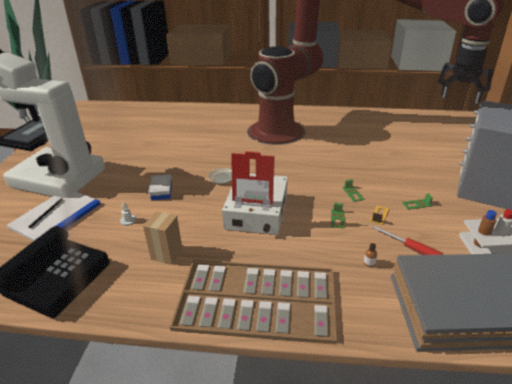

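View pics/top0.png

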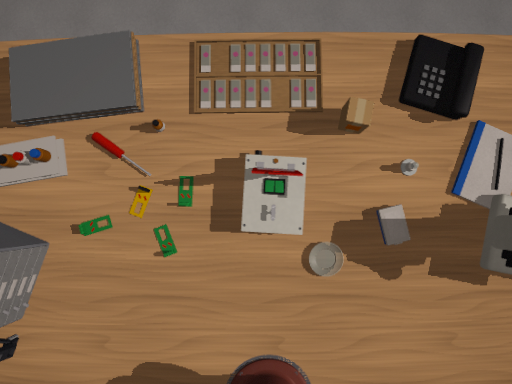

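```bash
cat > h.py <<'E'
import numpy as np, cv2
from scipy.spatial.transform import Rotation as R
from plant import state, eyes
def cam(n):
    p=eyes.camera_params(n); q=p["rotation"]; return p,R.from_quat([q[1],q[2],q[3],q[0]])
def ray(n,u,v):
    p,r=cam(n); x=(u-p['cx'])/p['fx']; y=(v-p['cy'])/p['fy']
    a,b=x,y
    for _ in range(20):
        s=1+p['k1']*(a*a+b*b); a,b=x/s,y/s
    return np.array(p['position']), r.apply([a,b,1.])
def at(n,u,v,z):
    o,d=ray(n,u,v); return o+d*(z-o[2])/d[2]
def proj(n,P):
    p,r=cam(n); c=r.inv().apply(np.atleast_2d(P)-p['position']); a=c[:,0]/c[:,2]; b=c[:,1]/c[:,2]; s=1+p['k1']*(a*a+b*b)
    return np.c_[a*s*p['fx']+p['cx'], b*s*p['fy']+p['cy']]
def crop(im,x0,y0,w,h,k,fn):
    c=im[y0:y0+h,x0:x0+w]; c=cv2.resize(c,None,fx=k,fy=k,interpolation=cv2.INTER_CUBIC)
    cv2.imwrite(fn,c)
E
python3 - <<'E'
from h import *
t=cv2.imread('pics/top0.png'); s=cv2.imread('pics/scene0.png')
crop(t,230,145,90,100,6,'pics/a.png'); crop(t,120,180,40,40,14,'pics/b.png'); crop(s,210,140,90,100,6,'pics/c.png'); crop(s,365,200,30,30,18,'pics/d.png')
E
```

```text
(no output)
```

View pics/a.png

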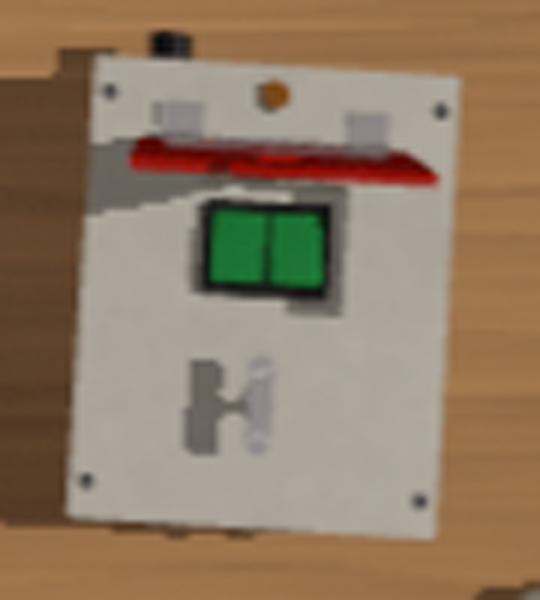

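View pics/b.png

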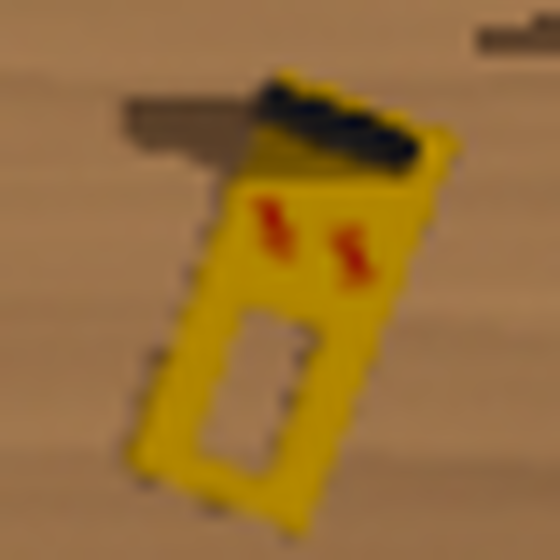

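View pics/c.png

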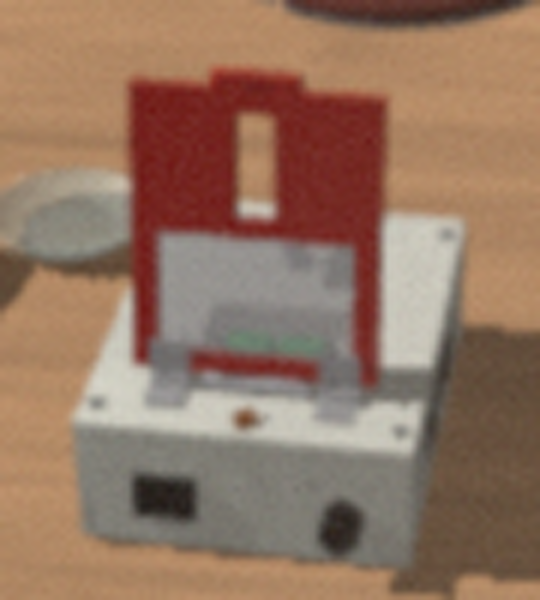

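View pics/d.png

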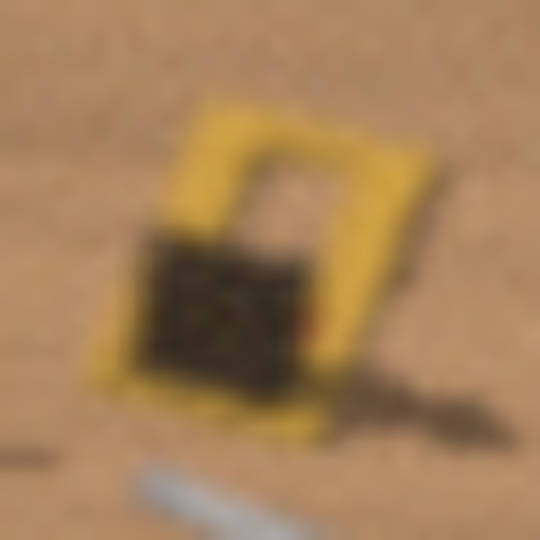

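```bash
cat > fit.py <<'E'
from h import *
from scipy.optimize import least_squares
def px(l,k,x0,y0): return [((x+.5)/k-.5+x0,(y+.5)/k-.5+y0) for x,y in l]
def fit(obs,x0):  # obs: list (cam, uv, localP)
    def T(x,P): c,s=np.cos(x[2]),np.sin(x[2]); P=np.array(P); return np.c_[x[0]+c*P[:,0]-s*P[:,1],x[1]+s*P[:,0]+c*P[:,1],P[:,2]]
    f=lambda x: np.concatenate([(proj(n,T(x,P))-np.array(uv)).ravel() for n,uv,P in obs])
    r=least_squares(f,x0); return r.x, r.fun
E
python3 - <<'E'
from fit import *
# box corners: far(+x)+y, far -y, near -y, near +y
L=[(.1,.075,.068),(.1,-.075,.068),(-.09,-.075,.068),(-.09,.075,.068)]
top=('top',px([(97,55),(462,75),(437,540),(66,515)],6,230,145),L)
sc=('scene',px([(75,420),(417,455),(465,215)],6,210,140),[L[1],L[0],L[3]])
for o in ([top],[sc],[top,sc]):
    x,r=fit(o,[.45,0,0]); print('box',x.round(4),r.round(1))
P=[(.058,.018,.003),(.058,-.018,.003),(-.022,-.018,.003),(-.022,.018,.003)]
top=('top',px([(275,68),(462,135),(303,543),(128,465)],14,120,180),P)
sc=('scene',px([(92,385),(325,440),(438,155),(210,98)],18,365,200),[P[1],P[0],P[3],P[2]])
for o in ([top],[sc],[top,sc]):
    x,r=fit(o,[.45,.3,0]); print('plate',x.round(4),r.round(1))
E
```

```text
box [ 0.5239 -0.0159 -0.0702] [ 0.1 -0.2 -0.1  0.2 -0.3 -0.2  0.3  0.1]
box [ 0.5232 -0.0147 -0.0599] [ 0.1  0.2 -0.1 -0.5  0.   0.4]
box [ 0.5237 -0.0153 -0.0661] [-0.3  0.  -0.5  0.2 -0.4 -0.2  0.2  0.4 -0.4  0.2 -0.7 -0.3 -0.   0.6]
plate [ 0.4987  0.3392 -0.3666] [ 0.4  0.2 -0.4  0.2  0.  -0.5  0.   0.2]
plate [ 0.4999  0.3396 -0.354 ] [ 0.1 -0.3  0.1  0.1 -0.2  0.1  0.1  0.2]
plate [ 0.499   0.3394 -0.3606] [ 0.2  0.  -0.6 -0.1 -0.  -0.7 -0.1  0.1 -0.1 -0.6 -0.2 -0.1 -0.3 -0.
  0.1 -0. ]
```

```bash
python3 - <<'E'
from fit import *
B=np.array([.5237,-.0154,-.066])
def bw(P):
    P=np.atleast_2d(P); c,s=np.cos(B[2]),np.sin(B[2]); return np.c_[B[0]+c*P[:,0]-s*P[:,1],B[1]+s*P[:,0]+c*P[:,1],P[:,2]]
def g(d,y,n,th): return (.065-d*np.cos(th)+n*np.sin(th), y, .0705+d*np.sin(th)+n*np.cos(th))
for th in (1.4,1.5,1.57,1.65,1.75):
    P=bw([g(.14,-.055,.0025,th),g(.14,.055,.0025,th)])
    print(th,(proj('scene',P)-[210,140])*6, (proj('top',P)-[230,145])*6)
for u,v in [(148,176),(150,177)]: print(at('top',u,v,.005))
print('post',bw([(-.04,0,.073)]),(proj('top',bw([(-.04,0,.088)]))-[230,145])*6)
print('tab', .499+.052*np.cos(-.362), .3394+.052*np.sin(-.362))
E
```

```text
1.4 [[126.49792936  76.68204948]
 [384.51271248  95.45247481]] [[435.2386173  174.26656725]
 [126.25903665 156.54116195]]
1.5 [[118.61278762  89.71226144]
 [379.67200623 108.92211582]] [[437.63044454 134.91254521]
 [128.48307431 117.2033163 ]]
1.57 [[113.06640982 100.83819757]
 [376.18724453 120.38756029]] [[439.06878957 107.48056108]
 [130.09477078  89.79928375]]
1.65 [[106.74944705 115.5368394 ]
 [372.13561144 135.5051088 ]] [[440.46006565  76.53438671]
 [131.97503478  58.90149725]]
1.75 [[ 98.96288142 136.7897089 ]
 [367.01320025 157.32505111]] [[441.80419877  38.8786298 ]
 [134.35669633  21.33004227]]
[0.58151797 0.31228113 0.005     ]
[0.57881956 0.30691237 0.005     ]
post [[ 0.48378709 -0.01276192  0.073     ]] [[257.1741323  402.75996049]]
tab 0.5476299010021791 0.32098444330142967
```

```bash
cat >> fit.py <<'E'
B=np.array([.5237,-.0154,-.066])
def bw(P):
    P=np.atleast_2d(P); c,s=np.cos(B[2]),np.sin(B[2]); return np.c_[B[0]+c*P[:,0]-s*P[:,1],B[1]+s*P[:,0]+c*P[:,1],P[:,2]]
def tool(yaw,phi=0):
    # tool y along heading yaw tilted up by phi, z down (leaning forward)
    c,s=np.cos(yaw),np.sin(yaw)
    y=np.array([c*np.cos(phi),s*np.cos(phi),np.sin(phi)]); z=np.array([c*np.sin(phi),s*np.sin(phi),-np.cos(phi)])
    return R.from_matrix(np.c_[np.cross(y,z),y,z])
def now():
    s=state(); q=s['tool_rot']; return s['tool_pos'],R.from_quat([q[1],q[2],q[3],q[0]]),s
def rows(targets,base=None):
    p,r=base if base else now()[:2]
    for P,Rt in targets:
        print((r.inv().apply(np.array(P)-p)*1000).round(1),'mm', np.degrees((r.inv()*Rt).as_rotvec()).round(1))
E
python3 - <<'E'
from fit import *
y=-.066; T=tool(y)
start=bw([(.115,.03,.27)])[0]; down=start.copy(); down[2]=.185
rows([(start,T),(down,T)])
print(start)
base=(down,T)
L=[]
for th in np.linspace(1.35,0,14):
    d=.11; x=.065-d*np.cos(th)+.0025*np.sin(th)+.015; z=.0705+d*np.sin(th)+.0025*np.cos(th)
    L.append((bw([(x,.03,z)])[0],T))
print();rows(L,base)
E
```

```text
[-589.5 -374.2  -39.3] mm [-0.1  0.1 71.4]
[-589.6 -374.    45.7] mm [-0.1  0.1 71.4]
[0.64042818 0.00695019 0.27      ]

[  0.  -56.7   6.6] mm [0. 0. 0.]
[ -0.  -67.7   9.4] mm [0. 0. 0.]
[  0.  -78.4  13.4] mm [0. 0. 0.]
[ -0.  -88.7  18.5] mm [0. 0. 0.]
[  0.  -98.3  24.5] mm [0. 0. 0.]
[  -0.  -107.3   31.6] mm [0. 0. 0.]
[  -0.  -115.5   39.5] mm [0. 0. 0.]
[   0.  -122.9   48.3] mm [0. 0. 0.]
[   0.  -129.3   57.7] mm [0. 0. 0.]
[  -0.  -134.6   67.8] mm [0. 0. 0.]
[  -0.  -138.9   78.4] mm [0. 0. 0.]
[   0.  -142.1   89.4] mm [0. 0. 0.]
[   0.  -144.1  100.6] mm [0. 0. 0.]
[   0. -145.  112.] mm [0. 0. 0.]
```

>>> {"fn": "apply_moves", "kwargs": {"commands": [{"linear": [-42, -27, -20], "delta_rot": [0, 0, 5], "fingers": 255}, {"linear": [-84, -54, -40], "delta_rot": [0, 0, 10], "fingers": 255}, {"linear": [-126, -81, -40], "delta_rot": [0, 0, 15], "fingers": 255}, {"linear": [-168, -108, -40], "delta_rot": [0, 0, 20], "fingers": 255}, {"linear": [-210, -135, -40], "delta_rot": [0, 0, 25], "fingers": 255}, {"linear": [-252, -162, -40], "delta_rot": [0, 0, 31], "fingers": 255}, {"linear": [-294, -188, -40], "delta_rot": [0, 0, 36], "fingers": 255}, {"linear": [-336, -214, -40], "delta_rot": [0, 0, 41], "fingers": 255}]}}

```text
time: 0.9
tool_pos: [0.4611, 0.2575, 0.3164]
tool_rot: [-0.0, 0.527, 0.85, 0.0]
contact_force: [-0.1, -0.2, 0.1]
gripper_width: 0.003
```

```bash
python3 - <<'E'
from fit import *
p,r,s=now(); print(p,s['time'],s['joint_pos'].round(3),s['joint_vel'].round(2))
T=tool(-.066); a=bw([(.115,.03,.27)])[0]; b=a.copy(); b[2]=.185
rows([(a,T),(b,T)])
E
```

```text
[0.46108255 0.25746894 0.31640519] 0.9 [ 0.368 -0.217  1.727  0.     1.631 -0.093] [-0.94  0.07 -0.14  0.    0.07 -0.06]
[-304.1   49.2   46.4] mm [ 0.  -0.  30.2]
[-304.2   49.2  131.4] mm [ 0.  -0.  30.2]
```

>>> {"fn": "apply_moves", "kwargs": {"commands": [{"linear": [-45, 7, 0], "delta_rot": [0, 0, 5], "fingers": 255}, {"linear": [-90, 14, 0], "delta_rot": [0, 0, 10], "fingers": 255}, {"linear": [-135, 21, 0], "delta_rot": [0, 0, 15], "fingers": 255}, {"linear": [-180, 28, 0], "delta_rot": [0, 0, 20], "fingers": 255}, {"linear": [-225, 35, 0], "delta_rot": [0, 0, 25], "fingers": 255}, {"linear": [-270, 42, 0], "delta_rot": [0, 0, 30], "fingers": 255}, {"linear": [-298, 48, 0], "delta_rot": [0, 0, 30], "fingers": 255}, {"linear": [-298, 48, 0], "delta_rot": [0, 0, 30], "fingers": 255}]}}

```text
time: 1.7
tool_pos: [0.6936, -0.0681, 0.3156]
tool_rot: [-0.0, 0.728, 0.686, -0.0]
contact_force: [0.2, 1.2, 0.7]
gripper_width: -0.001
```

```bash
python3 - <<'E'
from fit import *
p,r,s=now(); print(p,s['time'],s['joint_vel'].round(2))
T=tool(-.066); a=bw([(.115,.03,.27)])[0]; b=a.copy(); b[2]=.185
rows([(a,T),(b,T)])
E
```

```text
[ 0.69361245 -0.0680801   0.31561026] 1.7 [-0.51  0.75 -0.84  0.    0.08 -0.51]
[ 71.7 -57.5  45.7] mm [-0.1 -0.   0.4]
[ 71.7 -57.4 130.7] mm [-0.1 -0.   0.4]
```

>>> {"fn": "apply_moves", "kwargs": {"commands": [{"linear": [0, 0, 0], "delta_rot": [0, 0, 0], "fingers": 255}, {"linear": [0, 0, 0], "delta_rot": [0, 0, 0], "fingers": 255}, {"linear": [0, 0, 0], "delta_rot": [0, 0, 0], "fingers": 255}, {"linear": [0, 0, 0], "delta_rot": [0, 0, 0], "fingers": 255}, {"linear": [0, 0, 0], "delta_rot": [0, 0, 0], "fingers": 255}, {"linear": [0, 0, 0], "delta_rot": [0, 0, 0], "fingers": 255}, {"linear": [0, 0, 0], "delta_rot": [0, 0, 0], "fingers": 255}, {"linear": [0, 0, 0], "delta_rot": [0, 0, 0], "fingers": 255}]}}

```text
time: 2.5
tool_pos: [0.6928, -0.0659, 0.3166]
tool_rot: [0.0, 0.728, 0.686, 0.0]
contact_force: [0.0, -0.0, 0.3]
gripper_width: 0.002
```

```bash
python3 - <<'E'
from fit import *
p,r,s=now(); print(p,s['time'],s['joint_vel'].round(2),s['gripper_width'])
T=tool(-.066); a=bw([(.115,.03,.27)])[0]; b=a.copy(); b[2]=.185
rows([(a,T),(b,T)])
E
```

```text
[ 0.69283905 -0.06592591  0.31655231] 2.5 [-0.  0. -0. -0.  0.  0.] 0.002032509144130488
[ 69.7 -56.6  46.5] mm [0.  0.  0.4]
[ 69.7 -56.6 131.5] mm [0.  0.  0.4]
```

>>> {"fn": "apply_moves", "kwargs": {"commands": [{"linear": [30, 0, 0], "delta_rot": [0, 0, 0], "fingers": 255}, {"linear": [30, 0, 0], "delta_rot": [0, 0, 0], "fingers": 255}, {"linear": [30, 0, 0], "delta_rot": [0, 0, 0], "fingers": 255}, {"linear": [30, 0, 0], "delta_rot": [0, 0, 0], "fingers": 255}, {"linear": [30, 0, 0], "delta_rot": [0, 0, 0], "fingers": 255}, {"linear": [30, 0, 0], "delta_rot": [0, 0, 0], "fingers": 255}, {"linear": [30, 0, 0], "delta_rot": [0, 0, 0], "fingers": 255}, {"linear": [30, 0, 0], "delta_rot": [0, 0, 0], "fingers": 255}]}}

```text
time: 3.3
tool_pos: [0.7164, 0.3351, 0.3165]
tool_rot: [0.0, 0.728, 0.686, 0.0]
contact_force: [0.3, -0.2, -0.1]
gripper_width: 0.002
```

I passed millimetres where the tool takes metres; rows were clipped at 50 mm each. The arm stayed high above everything. Correcting now.

```bash
python3 - <<'E'
from fit import *
T=tool(-.066); a=bw([(.115,.03,.27)])[0]; b=a.copy(); b[2]=.185
print(now()[2]['joint_vel'].round(2))
rows([(a,T),(b,T)])
E
```

```text
[ 0.59  0.56 -0.71 -0.    0.14  0.59]
[-332.1  -56.5   46.5] mm [0.  0.  0.4]
[-332.1  -56.5  131.5] mm [0.  0.  0.4]
```

>>> {"fn": "apply_moves", "kwargs": {"commands": [{"linear": [-0.048, -0.008, 0.007], "delta_rot": [0, 0, 0.4], "fingers": 255}, {"linear": [-0.096, -0.016, 0.014], "delta_rot": [0, 0, 0.4], "fingers": 255}, {"linear": [-0.144, -0.024, 0.021], "delta_rot": [0, 0, 0.4], "fingers": 255}, {"linear": [-0.192, -0.032, 0.028], "delta_rot": [0, 0, 0.4], "fingers": 255}, {"linear": [-0.24, -0.04, 0.035], "delta_rot": [0, 0, 0.4], "fingers": 255}, {"linear": [-0.288, -0.048, 0.042], "delta_rot": [0, 0, 0.4], "fingers": 255}, {"linear": [-0.33, -0.056, 0.046], "delta_rot": [0, 0, 0.4], "fingers": 255}, {"linear": [-0.33, -0.056, 0.08], "delta_rot": [0, 0, 0.4], "fingers": 255}]}}

```text
time: 4.1
tool_pos: [0.643, 0.0019, 0.2418]
tool_rot: [0.004, 0.732, 0.681, 0.003]
contact_force: [0.3, 1.4, -0.0]
gripper_width: -0.001
```

```bash
python3 - <<'E'
from fit import *
T=tool(-.066); a=bw([(.115,.03,.185)])[0]
p,r,s=now();print(p,s['joint_vel'].round(2),s['gripper_width'])
rows([(a,T)])
im=eyes.grab_frame('scene')[:,:,::-1]
crop(im,150,60,200,180,4,'pics/e.png')
E
```

```text
[0.64302081 0.00187987 0.24177466] [ 0.06  0.22  0.42  0.05 -0.59  0.03] -0.0007022439769487702
[ 5.  -3.5 56.7] mm [ 0.6  0.1 -0.3]
```

View pics/e.png

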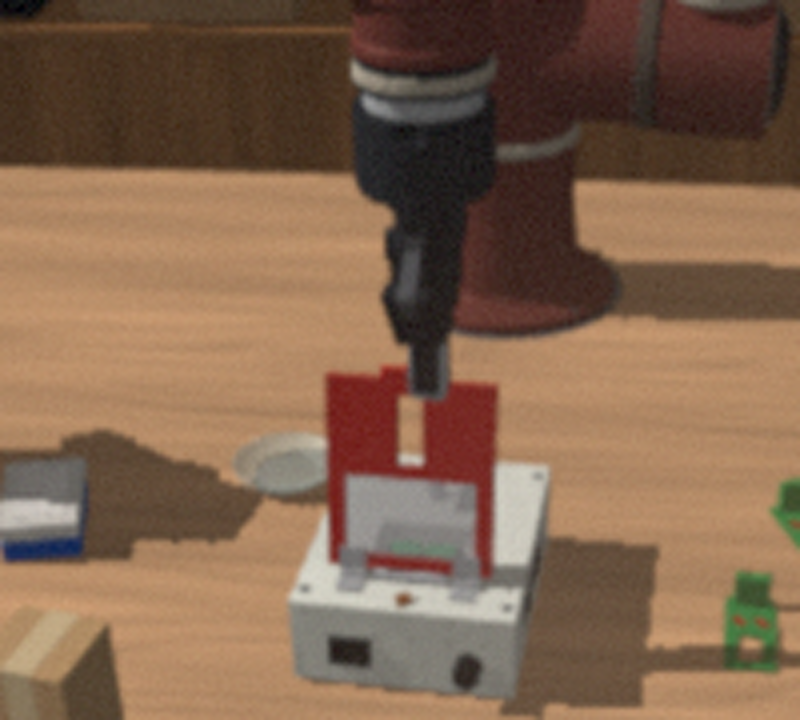

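>>> {"fn": "apply_moves", "kwargs": {"commands": [{"linear": [0, 0, 0.05], "delta_rot": [0, 0, 0], "fingers": 255}, {"linear": [0, -0.03, 0.052], "delta_rot": [0, 0, 0], "fingers": 255}, {"linear": [0, -0.057, 0.058], "delta_rot": [0, 0, 0], "fingers": 255}, {"linear": [0, -0.068, 0.061], "delta_rot": [0, 0, 0], "fingers": 255}, {"linear": [0, -0.078, 0.065], "delta_rot": [0, 0, 0], "fingers": 255}, {"linear": [0, -0.089, 0.07], "delta_rot": [0, 0, 0], "fingers": 255}, {"linear": [0, -0.098, 0.076], "delta_rot": [0, 0, 0], "fingers": 255}, {"linear": [0, -0.107, 0.083], "delta_rot": [0, 0, 0], "fingers": 255}]}}

```text
time: 4.95
tool_pos: [0.5344, 0.014, 0.1538]
tool_rot: [0.001, 0.73, 0.683, 0.0]
contact_force: [1.1, -0.2, 1.6]
gripper_width: -0.001
```

>>> {"fn": "apply_moves", "kwargs": {"commands": [{"linear": [0, -0.008, 0.008], "delta_rot": [0, 0, 0], "fingers": 255}, {"linear": [0, -0.016, 0.017], "delta_rot": [0, 0, 0], "fingers": 255}, {"linear": [0, -0.022, 0.026], "delta_rot": [0, 0, 0], "fingers": 255}, {"linear": [0, -0.027, 0.036], "delta_rot": [0, 0, 0], "fingers": 255}, {"linear": [0, -0.032, 0.047], "delta_rot": [0, 0, 0], "fingers": 255}, {"linear": [0, -0.035, 0.058], "delta_rot": [0, 0, 0], "fingers": 255}, {"linear": [0, -0.037, 0.069], "delta_rot": [0, 0, 0], "fingers": 255}, {"linear": [0, -0.038, 0.079], "delta_rot": [0, 0, 0], "fingers": 255}]}}

```text
time: 5.75
tool_pos: [0.4961, 0.0166, 0.0732]
tool_rot: [-0.0, 0.73, 0.683, -0.0]
contact_force: [0.8, 0.3, 0.8]
gripper_width: 0.0
```

```bash
python3 - <<'E'
from fit import *
p,r,s=now();print(p,s['joint_vel'].round(2),s['contact_force'])
T=tool(-.066); a=bw([(-.03,.03,.073)])[0]
rows([(a,T)])
im=eyes.grab_frame('scene')[:,:,::-1]
crop(im,180,100,140,140,4,'pics/f.png')
E
```

```text
[0.49613219 0.0165728  0.07316774] [-0.    0.12  0.07  0.   -0.2   0.  ] [0.75071489 0.28039333 0.78798392]
[-0.1 -0.4  0.2] mm [-0. -0. -0.]
```

View pics/f.png

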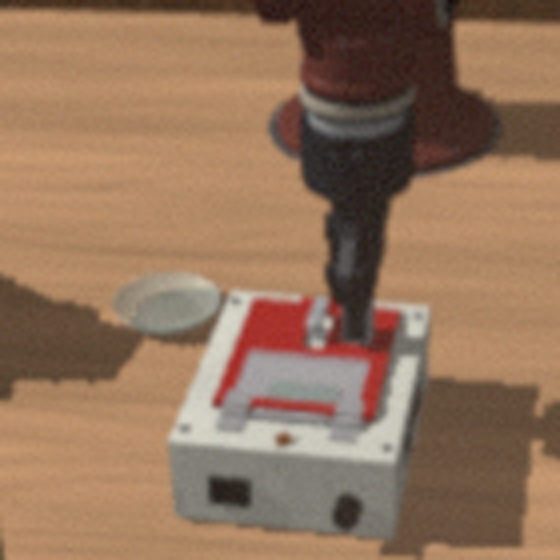

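>>> {"fn": "apply_moves", "kwargs": {"commands": [{"linear": [0, 0, 0.003], "delta_rot": [0, 0, 0], "fingers": 255}, {"linear": [0, 0, 0.003], "delta_rot": [0, 0, 0], "fingers": 255}, {"linear": [0, 0, 0.004], "delta_rot": [0, 0, 0], "fingers": 255}, {"linear": [0, 0, 0.004], "delta_rot": [0, 0, 0], "fingers": 255}, {"linear": [0, 0, 0.004], "delta_rot": [0, 0, 0], "fingers": 255}, {"linear": [0, 0, 0.004], "delta_rot": [0, 0, 0], "fingers": 255}, {"linear": [0, 0, 0.004], "delta_rot": [0, 0, 0], "fingers": 255}, {"linear": [0, 0, 0.004], "delta_rot": [0, 0, 0], "fingers": 255}]}}

```text
time: 6.6
tool_pos: [0.497, 0.0165, 0.0727]
tool_rot: [-0.0, 0.73, 0.683, -0.0]
contact_force: [-8.5, 0.8, 16.3]
gripper_width: -0.001
```

```bash
python3 - <<'E'
from fit import *
T=tool(-.362); u=np.array([np.cos(-.362),np.sin(-.362)])
c=np.array([.499,.3394])+.050*u
p,r,s=now(); print(p)
up=p+[0,0,.10]
rows([(up,tool(-.066)),([*c,.15],T),([*c,.04],T),([*c,.006],T)])
E
```

```text
[0.49702203 0.01648317 0.07273885]
[  -0.    -0.1 -100. ] mm [-0.  0.  0.]
[307.7  28.5 -77.3] mm [-0.  0. 17.]
[307.8  28.5  32.7] mm [-0.  0. 17.]
[307.8  28.6  66.7] mm [-0.  0. 17.]
```

>>> {"fn": "apply_moves", "kwargs": {"commands": [{"linear": [0, 0, -0.05], "delta_rot": [0, 0, 0], "fingers": 255}, {"linear": [0.02, 0.002, -0.08], "delta_rot": [0, 0, 0], "fingers": 195}, {"linear": [0.068, 0.006, -0.08], "delta_rot": [0, 0, 4], "fingers": 195}, {"linear": [0.116, 0.01, -0.08], "delta_rot": [0, 0, 8], "fingers": 195}, {"linear": [0.164, 0.015, -0.08], "delta_rot": [0, 0, 12], "fingers": 195}, {"linear": [0.212, 0.02, -0.08], "delta_rot": [0, 0, 17], "fingers": 195}, {"linear": [0.26, 0.025, -0.08], "delta_rot": [0, 0, 17], "fingers": 195}, {"linear": [0.308, 0.029, -0.08], "delta_rot": [0, 0, 17], "fingers": 195}]}}

```text
time: 7.4
tool_pos: [0.5459, 0.324, 0.1495]
tool_rot: [0.0, 0.823, 0.568, -0.0]
contact_force: [0.5, -0.6, 1.3]
gripper_width: 0.234
```

>>> {"fn": "apply_moves", "kwargs": {"commands": [{"linear": [0, 0, 0.02], "delta_rot": [0, 0, 0], "fingers": 195}, {"linear": [0, 0, 0.04], "delta_rot": [0, 0, 0], "fingers": 195}, {"linear": [0, 0, 0.06], "delta_rot": [0, 0, 0], "fingers": 195}, {"linear": [0, 0, 0.08], "delta_rot": [0, 0, 0], "fingers": 195}, {"linear": [0, 0, 0.09], "delta_rot": [0, 0, 0], "fingers": 195}, {"linear": [0, 0, 0.1], "delta_rot": [0, 0, 0], "fingers": 195}, {"linear": [0, 0, 0.1], "delta_rot": [0, 0, 0], "fingers": 195}, {"linear": [0, 0, 0.1], "delta_rot": [0, 0, 0], "fingers": 195}]}}

```text
time: 8.2
tool_pos: [0.5462, 0.3221, 0.0509]
tool_rot: [0.0, 0.823, 0.568, 0.0]
contact_force: [0.2, 0.7, -0.2]
gripper_width: 0.234
```

```bash
python3 - <<'E'
from fit import *
T=tool(-.362); u=np.array([np.cos(-.362),np.sin(-.362)])
c=np.array([.499,.3394])+.051*u
p,r,s=now(); print(p,s['gripper_width'])
rows([([*c,.006],T)])
im=eyes.grab_frame('scene')[:,:,::-1]
crop(im,335,130,110,110,5,'pics/g.png')
im=eyes.grab_frame('top')[:,:,::-1]
crop(im,90,130,110,110,5,'pics/g2.png')
crop(im,230,145,90,100,5,'pics/g3.png')
E
```

```text
[0.54621895 0.32209341 0.0508976 ] 0.2344297214043915
[-0.6  0.7 44.9] mm [ 0.  -0.  -0.1]
```

View pics/g.png

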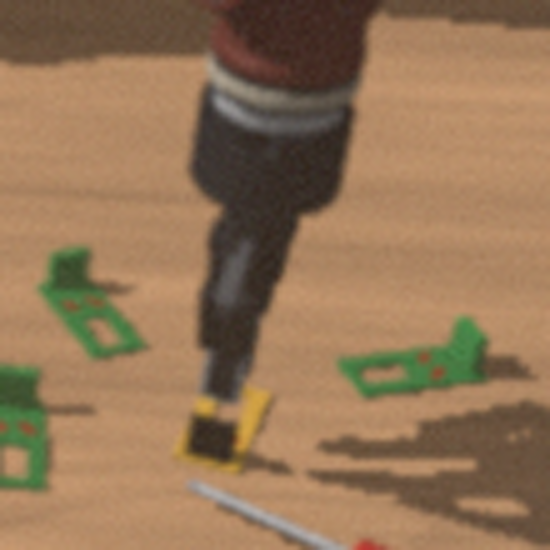

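View pics/g2.png

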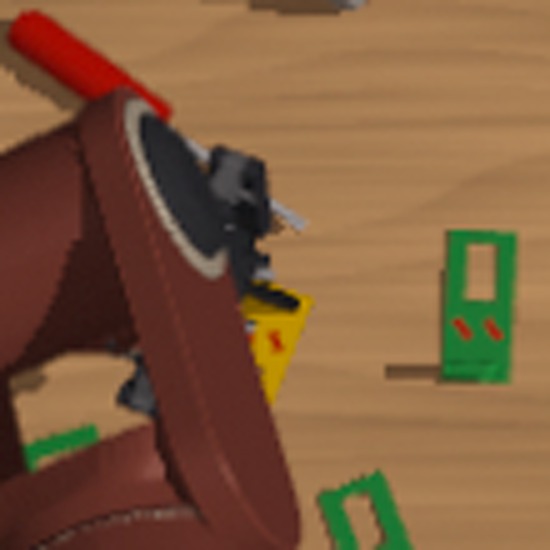

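View pics/g3.png

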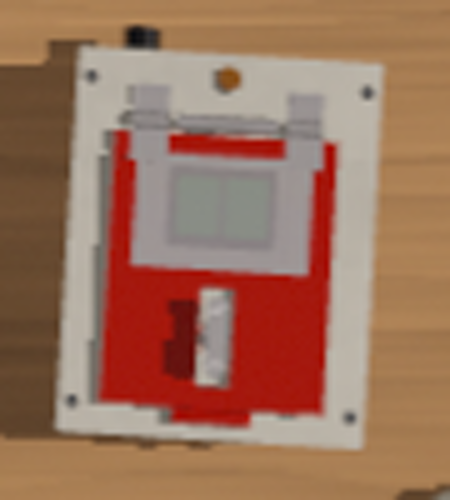

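>>> {"fn": "apply_moves", "kwargs": {"commands": [{"linear": [0, 0.001, 0.012], "delta_rot": [0, 0, 0], "fingers": 195}, {"linear": [0, 0.001, 0.024], "delta_rot": [0, 0, 0], "fingers": 195}, {"linear": [0, 0.001, 0.034], "delta_rot": [0, 0, 0], "fingers": 195}, {"linear": [0, 0.001, 0.041], "delta_rot": [0, 0, 0], "fingers": 195}, {"linear": [0, 0.001, 0.044], "delta_rot": [0, 0, 0], "fingers": 195}, {"linear": [0, 0.001, 0.044], "delta_rot": [0, 0, 0], "fingers": 195}, {"linear": [0, 0.001, 0.044], "delta_rot": [0, 0, 0], "fingers": 255}, {"linear": [0, 0.001, 0.044], "delta_rot": [0, 0, 0], "fingers": 255}]}}

```text
time: 9.1
tool_pos: [0.5472, 0.3218, 0.0071]
tool_rot: [0.0, 0.823, 0.568, 0.001]
contact_force: [-0.2, -0.3, -0.8]
gripper_width: 0.08
```

>>> {"fn": "apply_moves", "kwargs": {"commands": [{"linear": [0, 0, 0], "delta_rot": [0, 0, 0], "fingers": 255}, {"linear": [0, 0, 0], "delta_rot": [0, 0, 0], "fingers": 255}, {"linear": [0, 0, 0], "delta_rot": [0, 0, 0], "fingers": 255}, {"linear": [0, 0, 0], "delta_rot": [0, 0, 0], "fingers": 255}, {"linear": [0, 0, -0.01], "delta_rot": [0, 0, 0], "fingers": 255}, {"linear": [0, 0, -0.03], "delta_rot": [0, 0, 0], "fingers": 255}, {"linear": [0, 0, -0.06], "delta_rot": [0, 0, 0], "fingers": 255}, {"linear": [0, 0, -0.1], "delta_rot": [0, 0, 0], "fingers": 255}]}}

```text
time: 9.9
tool_pos: [0.5451, 0.3209, 0.1055]
tool_rot: [-0.0, 0.823, 0.568, -0.002]
contact_force: [0.6, 0.0, -1.4]
gripper_width: 0.079
```

```bash
python3 - <<'E'
from fit import *
p,r,s=now(); print(p,s['gripper_width'])
im=eyes.grab_frame('scene')[:,:,::-1]
crop(im,335,100,110,110,5,'pics/i.png')
E
```

```text
[0.54506301 0.32085838 0.10553778] 0.07884994406200312
```

View pics/i.png

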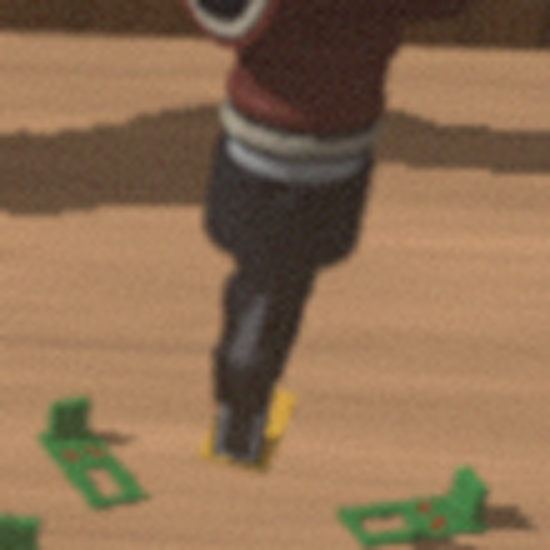

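```bash
cat >> fit.py <<'E'
POSTB=np.array([-.04,0,.073])
def tcp(ox,oz,phideg,dy=0.,v=0.0006,n=.0068):
    f=np.radians(phideg); X=ox/1000+.052*np.cos(f)-n*np.sin(f); Z=oz/1000+.052*np.sin(f)+n*np.cos(f)
    return bw([POSTB+[X,v+dy/1000,Z]])[0], tool(B[2],f)
E
python3 - <<'E'
from fit import *
p,r,s=now(); print(p)
print(tcp(-12,40,30)[0])
rows([tcp(-12,40,30)])
E
```

```text
[0.55003054 0.32321777 0.1155962 ]
[ 0.51339546 -0.0141176   0.14488897]
[-328.2   85.6  -31. ] mm [-29.3   4.1 -16.7]
```

>>> {"fn": "apply_moves", "kwargs": {"commands": [{"linear": [-0.02, 0.005, -0.04], "delta_rot": [0, 0, 0], "fingers": 255}, {"linear": [-0.065, 0.018, -0.04], "delta_rot": [-4, 1, -2], "fingers": 255}, {"linear": [-0.11, 0.03, -0.04], "delta_rot": [-10, 1, -6], "fingers": 255}, {"linear": [-0.155, 0.042, -0.04], "delta_rot": [-16, 2, -9], "fingers": 255}, {"linear": [-0.2, 0.054, -0.04], "delta_rot": [-22, 3, -12], "fingers": 255}, {"linear": [-0.245, 0.066, -0.04], "delta_rot": [-28, 4, -15], "fingers": 255}, {"linear": [-0.29, 0.078, -0.04], "delta_rot": [-29.3, 4.1, -16.7], "fingers": 255}, {"linear": [-0.326, 0.088, -0.04], "delta_rot": [-29.3, 4.1, -16.7], "fingers": 255}]}}

```text
time: 10.75
tool_pos: [0.5114, -0.0159, 0.1458]
tool_rot: [0.188, 0.705, 0.661, 0.172]
contact_force: [0.8, 0.4, -0.3]
gripper_width: 0.078
```

>>> {"fn": "apply_moves", "kwargs": {"commands": [{"linear": [0, 0, 0], "delta_rot": [0, 0, 0], "fingers": 255}, {"linear": [0, 0, 0], "delta_rot": [0, 0, 0], "fingers": 255}, {"linear": [0, 0, 0], "delta_rot": [0, 0, 0], "fingers": 255}, {"linear": [0, 0, 0], "delta_rot": [0, 0, 0], "fingers": 255}, {"linear": [0, 0, 0], "delta_rot": [0, 0, 0], "fingers": 255}, {"linear": [0, 0, 0], "delta_rot": [0, 0, 0], "fingers": 255}, {"linear": [0, 0, 0], "delta_rot": [0, 0, 0], "fingers": 255}, {"linear": [0, 0, 0], "delta_rot": [0, 0, 0], "fingers": 255}]}}

```text
time: 11.55
tool_pos: [0.5133, -0.0141, 0.1463]
tool_rot: [0.187, 0.705, 0.662, 0.172]
contact_force: [0.1, 0.8, -0.7]
gripper_width: 0.077
```

```bash
python3 - <<'E'
from fit import *
p,r,s=now(); print(p,s['joint_vel'].round(2),s['gripper_width'])
rows([tcp(-12,40,30)])
im=eyes.grab_frame('scene')[:,:,::-1]; cv2.imwrite('pics/j_s.png',im)
crop(im,205,110,95,110,6,'pics/j.png')
im=eyes.grab_frame('top')[:,:,::-1]; cv2.imwrite('pics/j_t.png',im)
crop(im,230,145,90,100,6,'pics/j2.png')
E
```

```text
[ 0.51327447 -0.01409849  0.1463155 ] [-0. -0.  0.  0.  0.  0.] 0.07723593525240105
[-0.  -0.6  1.3] mm [-0.5  0.2  0.2]
```

View pics/j.png

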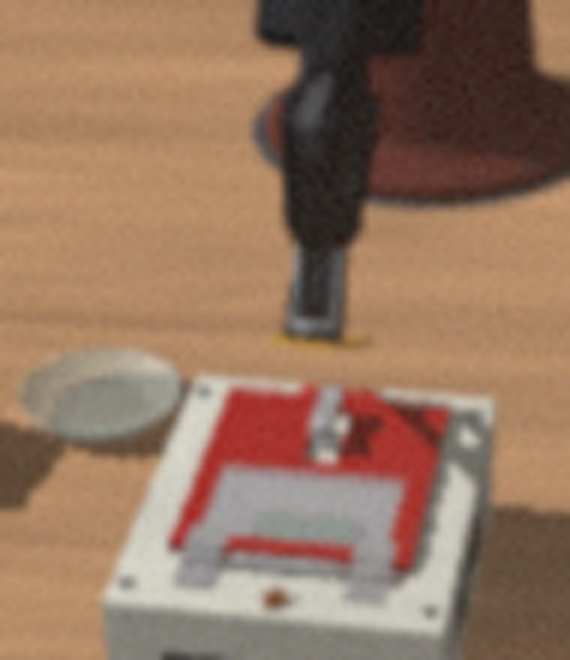

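View pics/j2.png

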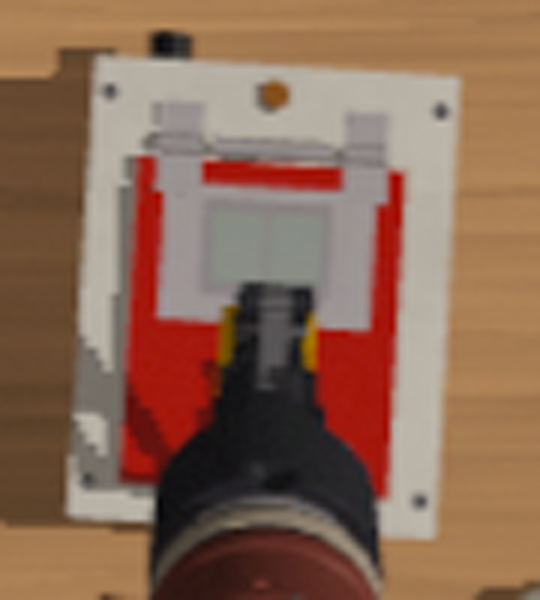

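```bash
python3 - <<'E'
from fit import *
p,r,s=now()
for v in (0.,.0006):
  O=lambda P: p+r.apply(np.array([[P[1]-v,P[0]-.052,.0068-P[2]] for P in P]) if 0 else np.array([[q[1]-v,q[0]-.052,.0068-q[2]] for q in P]))
  P=[(.058,.018,.003),(.058,-.018,.003),(.058,.018,0),(.058,-.018,0),(.035,.018,.003),(.035,-.018,.003)]
  print(((proj('scene',O(P))-[205,110])*6).round()); print(((proj('top',O(P))-[230,145])*6).round())
im=cv2.imread('pics/j_s.png'); crop(im,240,150,40,30,16,'pics/k.png')
im=cv2.imread('pics/j_t.png'); crop(im,255,185,40,35,16,'pics/k2.png')
print((np.array([0,0])))
E
```

```text
[[348. 341.]
 [269. 335.]
 [348. 348.]
 [269. 341.]
 [355. 340.]
 [278. 334.]]
[[219. 303.]
 [314. 308.]
 [219. 299.]
 [314. 304.]
 [215. 356.]
 [309. 361.]]
[[347. 341.]
 [268. 335.]
 [346. 348.]
 [267. 341.]
 [354. 340.]
 [277. 334.]]
[[220. 303.]
 [315. 308.]
 [220. 299.]
 [315. 304.]
 [217. 356.]
 [311. 362.]]
[0 0]
```

View pics/k.png

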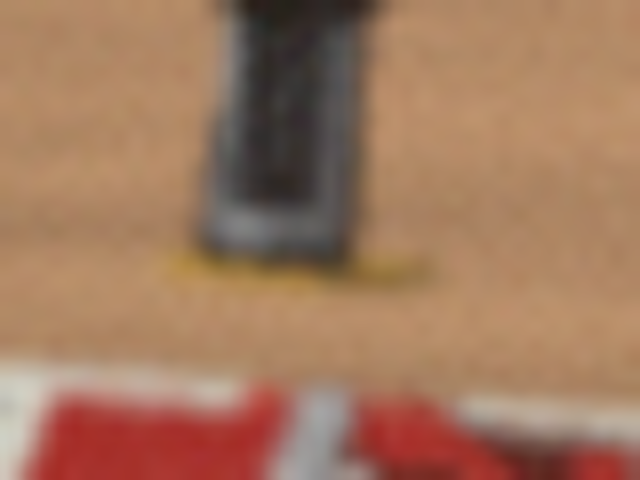

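View pics/k2.png

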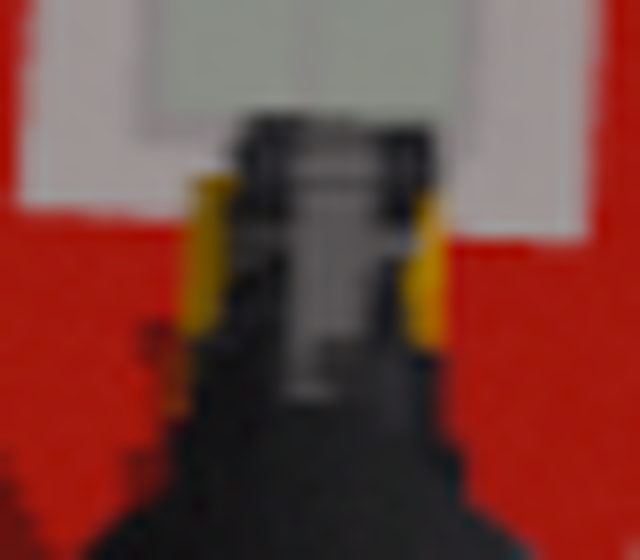

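```bash
python3 - <<'E'
from fit import *
rows([tcp(-12,30,30),tcp(-12,20,30),tcp(-12,13.4,30)])
print(now()[0])
E
```

```text
[ 0.2 -5.5 10. ] mm [-0.5  0.2  0.1]
[  0.3 -10.4  18.7] mm [-0.5  0.2  0.1]
[  0.3 -13.7  24.5] mm [-0.5  0.2  0.1]
[ 0.51325339 -0.01428766  0.14631792]
```

>>> {"fn": "apply_moves", "kwargs": {"commands": [{"linear": [0, -0.0028, 0.005], "delta_rot": [-0.5, 0.2, 0.1], "fingers": 255}, {"linear": [0.0002, -0.0055, 0.01], "delta_rot": [-0.5, 0.2, 0.1], "fingers": 255}, {"linear": [0.0002, -0.008, 0.0143], "delta_rot": [-0.5, 0.2, 0.1], "fingers": 255}, {"linear": [0.0003, -0.0104, 0.0187], "delta_rot": [-0.5, 0.2, 0.1], "fingers": 255}, {"linear": [0.0003, -0.012, 0.0216], "delta_rot": [-0.5, 0.2, 0.1], "fingers": 255}, {"linear": [0.0003, -0.0137, 0.0245], "delta_rot": [-0.5, 0.2, 0.1], "fingers": 255}, {"linear": [0.0003, -0.0137, 0.0245], "delta_rot": [-0.5, 0.2, 0.1], "fingers": 255}, {"linear": [0.0003, -0.0137, 0.0245], "delta_rot": [-0.5, 0.2, 0.1], "fingers": 255}]}}

```text
time: 12.45
tool_pos: [0.5135, -0.0143, 0.1184]
tool_rot: [0.189, 0.705, 0.66, 0.176]
contact_force: [-0.0, 0.5, -0.0]
gripper_width: 0.08
```

```bash
python3 - <<'E'
from fit import *
p,r,s=now(); print(p,s['contact_force'],s['time'])
rows([tcp(-12,13.4,30),tcp(-5,13.4,30),tcp(2,13.4,30),tcp(8,13.4,30)])
im=eyes.grab_frame('scene')[:,:,::-1]
crop(im,235,140,50,50,12,'pics/l.png')
E
```

```text
[ 0.51349709 -0.0142714   0.11839479] [-0.01064686  0.46702693 -0.03266572] 12.45
[ 0.1 -0.1  0. ] mm [-0.  0.  0.]
[0.1 5.9 3.5] mm [-0.  0.  0.]
[ 0.1 12.   7. ] mm [-0.  0.  0.]
[ 0.1 17.2 10. ] mm [-0.  0.  0.]
```

View pics/l.png

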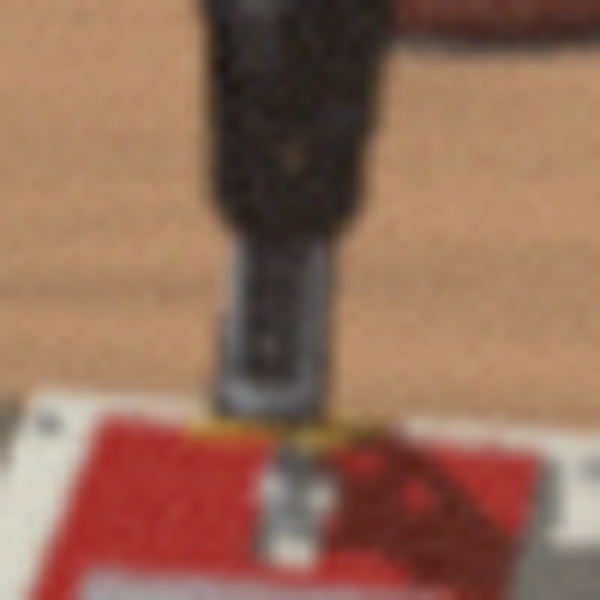

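>>> {"fn": "apply_moves", "kwargs": {"commands": [{"linear": [0, 0.003, 0.0017], "delta_rot": [0, 0, 0], "fingers": 255}, {"linear": [0, 0.006, 0.0035], "delta_rot": [0, 0, 0], "fingers": 255}, {"linear": [0, 0.009, 0.0052], "delta_rot": [0, 0, 0], "fingers": 255}, {"linear": [0, 0.012, 0.007], "delta_rot": [0, 0, 0], "fingers": 255}, {"linear": [0, 0.0146, 0.0085], "delta_rot": [0, 0, 0], "fingers": 255}, {"linear": [0, 0.0172, 0.01], "delta_rot": [0, 0, 0], "fingers": 255}, {"linear": [0, 0.0172, 0.01], "delta_rot": [0, 0, 0], "fingers": 255}, {"linear": [0, 0.0172, 0.01], "delta_rot": [0, 0, 0], "fingers": 255}]}}

```text
time: 13.3
tool_pos: [0.5332, -0.0155, 0.1182]
tool_rot: [0.189, 0.705, 0.66, 0.176]
contact_force: [0.3, 0.0, -1.3]
gripper_width: 0.078
```

```bash
python3 - <<'E'
from fit import *
p,r,s=now(); print(p,s['contact_force'],s['time'])
rows([tcp(8,13.4,30),tcp(9,11.4,25),tcp(9.5,9.2,20),tcp(10,7.3,15),tcp(10.5,5.2,10),tcp(10.5,3,5),tcp(10.5,.8,0)])
im=eyes.grab_frame('scene')[:,:,::-1]
crop(im,235,140,50,50,12,'pics/m.png')
E
```

```text
[ 0.53324655 -0.01554706  0.11815665] [ 0.32049275  0.01461051 -1.31027385] 13.3
[ 0.1  0.2 -0.1] mm [-0.  0.  0.]
[0.1 0.4 6.7] mm [5. 0. 0.]
[ 0.1 -0.2 13.5] mm [10.  0.  0.]
[ 0.1 -1.2 19.9] mm [15.  0.  0.]
[ 0.1 -2.6 26.5] mm [20.   0.1  0. ]
[ 0.1 -4.9 32.8] mm [25.   0.1  0. ]
[ 0.2 -7.5 39. ] mm [30.   0.1  0. ]
```

View pics/m.png

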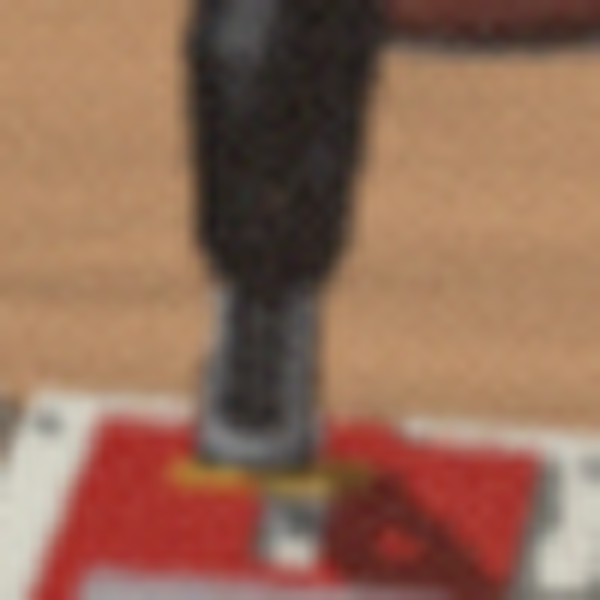

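>>> {"fn": "apply_moves", "kwargs": {"commands": [{"linear": [0, 0.0002, 0.0034], "delta_rot": [2.5, 0, 0], "fingers": 255}, {"linear": [0, 0.0004, 0.0067], "delta_rot": [5, 0, 0], "fingers": 255}, {"linear": [0, 0.0001, 0.0101], "delta_rot": [7.5, 0, 0], "fingers": 255}, {"linear": [0, -0.0002, 0.0135], "delta_rot": [10, 0, 0], "fingers": 255}, {"linear": [0, -0.0007, 0.0167], "delta_rot": [12.5, 0, 0], "fingers": 255}, {"linear": [0, -0.0012, 0.0199], "delta_rot": [15, 0, 0], "fingers": 255}, {"linear": [0, -0.0012, 0.0199], "delta_rot": [15, 0, 0], "fingers": 255}, {"linear": [0, -0.0012, 0.0199], "delta_rot": [15, 0, 0], "fingers": 255}]}}

```text
time: 14.15
tool_pos: [0.5421, -0.0161, 0.1003]
tool_rot: [0.096, 0.724, 0.678, 0.089]
contact_force: [-0.1, -0.6, -1.3]
gripper_width: 0.077
```

```bash
python3 - <<'E'
from fit import *
p,r,s=now(); print(p,s['contact_force'],s['time'],s['gripper_width'])
rows([tcp(10,7.3,15),tcp(10.5,5.2,10),tcp(10.5,3,5),tcp(10.5,.8,0)])
im=eyes.grab_frame('scene')[:,:,::-1]
crop(im,235,140,50,50,12,'pics/n.png')
E
```

```text
[ 0.54209306 -0.01612923  0.10030638] [-0.0710579  -0.60422462 -1.33884596] 14.15 0.07700695870166667
[ 0.1  0.1 -0. ] mm [-0.   0.1  0. ]
[0.1 0.4 6.7] mm [5.  0.1 0. ]
[ 0.1 -0.2 13.4] mm [10.   0.1  0. ]
[ 0.1 -1.1 20.1] mm [15.   0.1  0. ]
```

View pics/n.png

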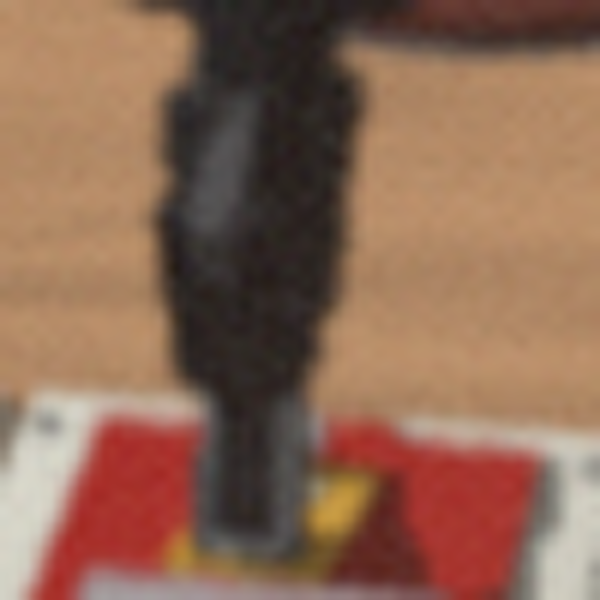

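No contact force; the head shows through the eye. Continue to flat.

>>> {"fn": "apply_moves", "kwargs": {"commands": [{"linear": [0, 0.0002, 0.0034], "delta_rot": [2.5, 0, 0], "fingers": 255}, {"linear": [0, 0.0004, 0.0067], "delta_rot": [5, 0, 0], "fingers": 255}, {"linear": [0, 0.0001, 0.01], "delta_rot": [7.5, 0, 0], "fingers": 255}, {"linear": [0, -0.0002, 0.0134], "delta_rot": [10, 0, 0], "fingers": 255}, {"linear": [0, -0.0006, 0.0168], "delta_rot": [12.5, 0, 0], "fingers": 255}, {"linear": [0, -0.0011, 0.02], "delta_rot": [15, 0, 0], "fingers": 255}, {"linear": [0, -0.0011, 0.02], "delta_rot": [15, 0, 0], "fingers": 255}, {"linear": [0, -0.0011, 0.02], "delta_rot": [15, 0, 0], "fingers": 255}]}}

```text
time: 15.0
tool_pos: [0.546, -0.0164, 0.0807]
tool_rot: [0.0, 0.73, 0.683, -0.0]
contact_force: [0.9, -0.4, -0.1]
gripper_width: 0.08
```

```bash
python3 - <<'E'
from fit import *
p,r,s=now(); print(p,s['contact_force'],s['time'],s['gripper_width'])
rows([tcp(10.5,.8,0),tcp(0,.8,0),tcp(0,0,0)])
im=eyes.grab_frame('scene')[:,:,::-1]
crop(im,235,140,50,50,12,'pics/o.png')
E
```

```text
[ 0.54597851 -0.01641328  0.0807158 ] [ 0.85433192 -0.38092923 -0.14184649] 15.0 0.07958123777144578
[0.1 0.2 0.1] mm [0.  0.1 0. ]
[  0.1 -10.3   0.1] mm [0.  0.1 0. ]
[  0.1 -10.3   0.9] mm [0.  0.1 0. ]
```

View pics/o.png

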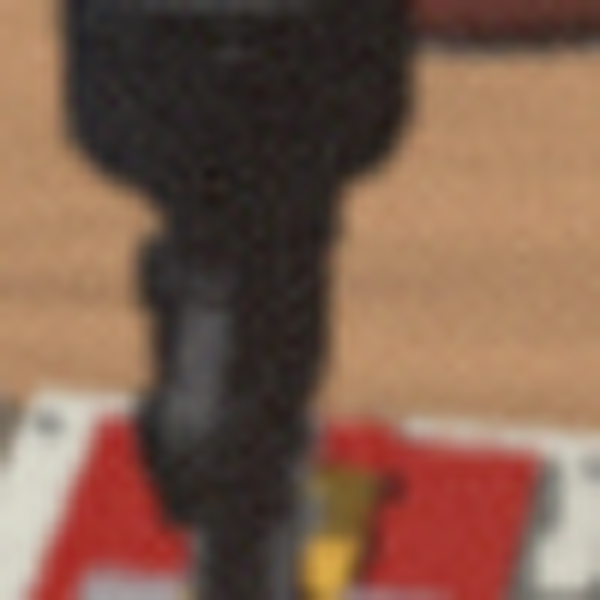

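>>> {"fn": "apply_moves", "kwargs": {"commands": [{"linear": [0, -0.002, 0], "delta_rot": [0, 0, 0], "fingers": 255}, {"linear": [0, -0.004, 0], "delta_rot": [0, 0, 0], "fingers": 255}, {"linear": [0, -0.006, 0], "delta_rot": [0, 0, 0], "fingers": 255}, {"linear": [0, -0.008, 0], "delta_rot": [0, 0, 0], "fingers": 255}, {"linear": [0, -0.0095, 0.0004], "delta_rot": [0, 0, 0], "fingers": 255}, {"linear": [0, -0.0095, 0.0008], "delta_rot": [0, 0, 0], "fingers": 255}, {"linear": [0, -0.0095, 0.0008], "delta_rot": [0, 0, 0], "fingers": 255}, {"linear": [0, -0.0095, 0.0008], "delta_rot": [0, 0, 0], "fingers": 255}]}}

```text
time: 15.85
tool_pos: [0.5368, -0.0158, 0.08]
tool_rot: [0.0, 0.73, 0.683, -0.001]
contact_force: [-0.6, -0.2, -0.5]
gripper_width: 0.076
```

```bash
python3 - <<'E'
from fit import *
p,r,s=now(); print(p,s['contact_force'],s['time'],s['gripper_width'])
rows([tcp(0,0,0)])
im=eyes.grab_frame('scene')[:,:,::-1]
crop(im,220,130,80,80,8,'pics/p.png')
im=eyes.grab_frame('top')[:,:,::-1]
crop(im,230,145,90,100,6,'pics/p2.png')
E
```

```text
[ 0.5368062  -0.01584897  0.07999133] [-0.62401857 -0.20468359 -0.51861597] 15.85 0.07607365342214482
[ 0.2 -1.1  0.2] mm [-0.   0.1  0. ]
```

View pics/p.png

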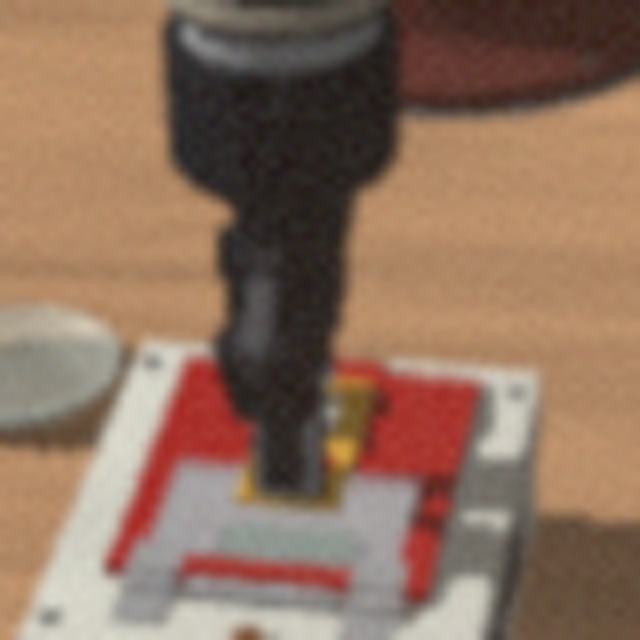

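View pics/p2.png

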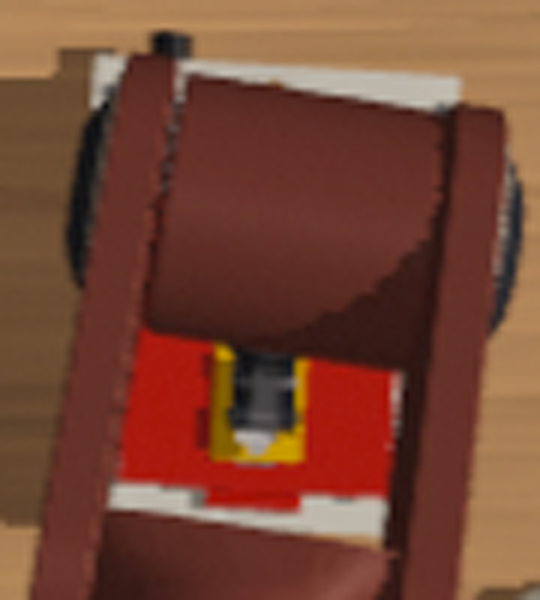

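```bash
python3 - <<'E'
from fit import *
f=lambda P:((proj('top',bw([POSTB+np.array(p)/1000 for p in P]))-[230,145])*6+2.5).round(1)
print('head ends',f([(-20,0,15),(20,0,15)]))
for s in(-2,0,2,4): print(s,f([(s-22,-18,3),(s-22,18,3),(s-15,0,3)]).tolist())
im=cv2.imread('pics/p2.png'); cv2.imwrite('pics/p3.png',cv2.resize(im[320:520,120:400],None,fx=2.8,fy=2.8))
E
```

```text
head ends [[256.9 455.2]
 [262.5 355.4]]
-2 [[299.8, 467.2], [211.0, 462.1], [256.4, 447.4]]
0 [[300.1, 462.3], [211.3, 457.1], [256.7, 442.4]]
2 [[300.4, 457.4], [211.6, 452.2], [257.0, 437.5]]
4 [[300.6, 452.4], [211.9, 447.3], [257.2, 432.6]]
```

View pics/p3.png

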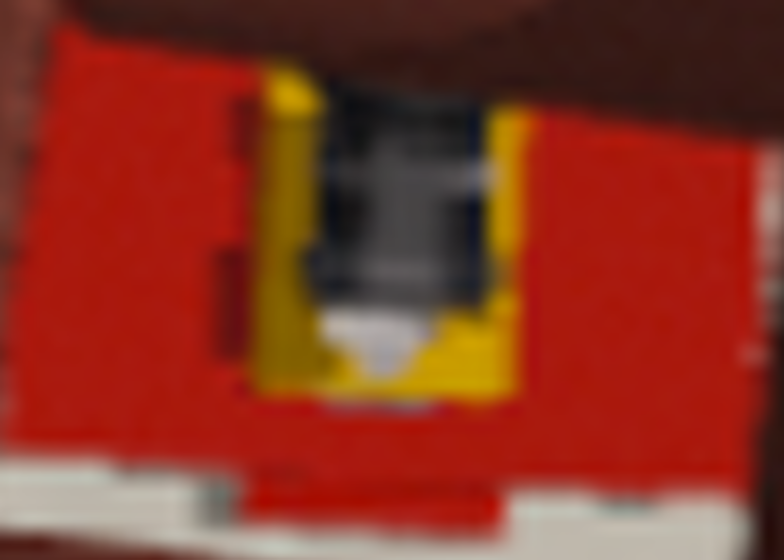

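>>> {"fn": "apply_moves", "kwargs": {"commands": [{"linear": [0, 0, 0], "delta_rot": [0, 0, 0], "fingers": 215}, {"linear": [0, 0, 0], "delta_rot": [0, 0, 0], "fingers": 207}, {"linear": [0, 0, 0], "delta_rot": [0, 0, 0], "fingers": 207}, {"linear": [0, 0, 0], "delta_rot": [0, 0, 0], "fingers": 207}, {"linear": [0, 0, -0.006], "delta_rot": [0, 0, 0], "fingers": 207}, {"linear": [0, 0, -0.014], "delta_rot": [0, 0, 0], "fingers": 207}, {"linear": [0, 0, -0.026], "delta_rot": [0, 0, 0], "fingers": 207}, {"linear": [0, 0, -0.04], "delta_rot": [0, 0, 0], "fingers": 207}]}}

```text
time: 16.75
tool_pos: [0.5368, -0.0158, 0.1212]
tool_rot: [0.0, 0.73, 0.683, -0.0]
contact_force: [0.1, -0.8, -0.2]
gripper_width: 0.19
```

>>> {"fn": "apply_moves", "kwargs": {"commands": [{"linear": [0, 0, -0.04], "delta_rot": [0, 0, 0], "fingers": 207}, {"linear": [0, 0, -0.08], "delta_rot": [0, 0, 0], "fingers": 207}, {"linear": [0.04, 0, -0.1], "delta_rot": [0, 0, 0], "fingers": 207}, {"linear": [0.08, 0, -0.12], "delta_rot": [0, 0, 0], "fingers": 207}, {"linear": [0.125, 0, -0.12], "delta_rot": [0, 0, 0], "fingers": 207}, {"linear": [0.17, 0, -0.12], "delta_rot": [0, 0, 0], "fingers": 207}, {"linear": [0.2, 0, -0.12], "delta_rot": [0, 0, 0], "fingers": 207}, {"linear": [0.2, 0, -0.12], "delta_rot": [0, 0, 0], "fingers": 207}]}}

```text
time: 17.55
tool_pos: [0.5499, 0.1872, 0.2414]
tool_rot: [0.0, 0.728, 0.685, 0.0]
contact_force: [0.0, 0.1, 0.9]
gripper_width: 0.187
```

```bash
python3 - <<'E'
from fit import *
p,r,s=now(); print(p,s['contact_force'],s['time'],s['gripper_width'])
im=eyes.grab_frame('scene')[:,:,::-1]; cv2.imwrite('pics/q0.png',im)
crop(im,220,140,70,70,8,'pics/q.png')
im=eyes.grab_frame('top')[:,:,::-1]; cv2.imwrite('pics/q1.png',im)
crop(im,245,185,50,50,12,'pics/q2.png')
f=lambda P:((proj('top',bw([POSTB+np.array(p)/1000 for p in P]))-[245,185])*12+5.5).round(1)
print(f([(58,18,3),(58,-18,3),(-22,-18,3),(-22,18,3)]))
E
```

```text
[0.54989537 0.18720215 0.24137556] [0.02521671 0.05122249 0.88231944] 17.55 0.18652709233698578
[[265.6  41.1]
 [442.4  51.3]
 [420.7 445.1]
 [243.1 434.8]]
```

View pics/q.png

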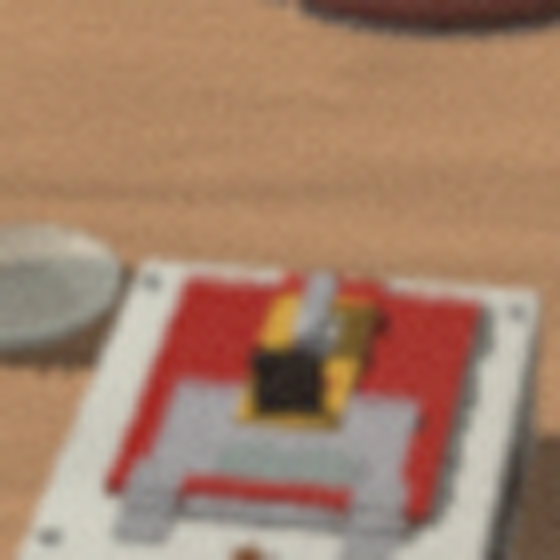

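View pics/q2.png

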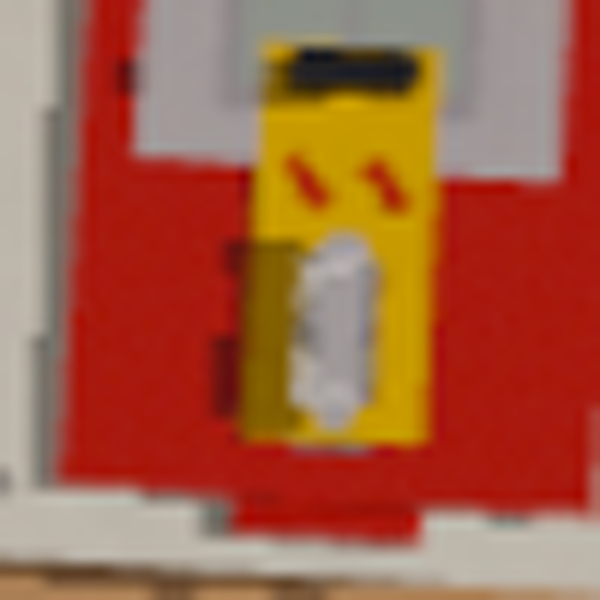

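View pics/q1.png

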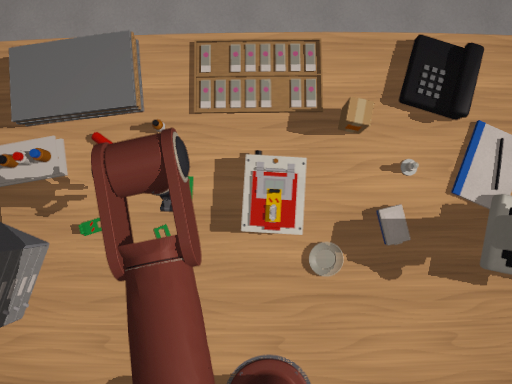

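```bash
python3 -c "
from plant import job_done
print(job_done())"
```

```text
the job is handed in; nothing more can be done
None
```

The isolator box is locked off and I handed the job in at about 17.7 s. No verdict is reported back.

- **Guard:** I pushed it down with closed fingers until it stopped. Under 16 N the fingertip read 72.7 mm, against 73 mm for the shut guard, and both cameras show it flat. This was before I picked up the plate.
- **Plate:** I took it by its tab and tilted it 30° to hook the eye's end under the post's head. I then laid it flat, slid it back to the middle and let go. The force readings I took on the way stayed at or below about 1.5 N.
- **Last checks:** From above, the plate's corners are within about 1 mm of where they belong with the post centred in the eye. The plate lies flat under the head, and the arm is clear at about 0.24 m height.
- **Small disagreement:** Before threading, the top camera put the plate about 2 mm nearer the robot than the arm's own reading. I shortened the final slide by about 1 mm because of this.
- **My mistake:** My first few moves were given in millimetres instead of metres. The arm swung past its target at over 0.3 m height and touched nothing.
- **Other items:** The last top view shows the slide box, bottle, carton, lamp and dish where they were. The arm covered part of the screwdriver and two of the green plates in that view. It had not gone near them while low, except near the screwdriver's tip, which it did not appear to touch.

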